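# Draw the gate of the bead chute and catch the toggle beads

### The arm

A 7-joint arm with a two-finger parallel gripper is mounted at the origin on the work surface. World frame = base frame: x ahead of the robot, y to its left, z up, the work surface at z = 0. Lengths are in m, angles in rad, forces in N, time in s.
With the tool pointing down it reaches from about 0.4 to 0.85 m from the base axis. Payload 10.4 kg.
Tool frame: the origin (TCP) lies between the finger pads; the fingertips stand 14 mm ahead of it and the grasp point (between the pads) lies 5 mm behind it (tcp_to_tips is the z of the fingertips in the tool frame, in m); z points along the fingers, y is the line along which they close (so a half turn about z gives the same grasp; the last joint's range is limited). The gripper opens to 87 mm and grips with 3 to 60 N. Pads are 19 mm wide; open, the fingers measure 117 mm over their backs; the gripper's body (75 mm by 190 mm) begins 51 mm behind the grasp point.
Start: joints at [1.287, 0.332, -0.065, 1.46, 0.022, 1.35, -0.088], TCP at [0.161, -0.604, 0.237] pointing down, gripper open.
Joint ranges: [-2.6, 2.6], [-0.5, 2.12], [-1.47, 1.34], [0.16, 2.42], [-1.27, 4.41], [0.06, 2.06], [-2.6, 2.6]. Speed limits (rad/s): [2.22, 2.22, 2.79, 2.79, 3.14, 3.14, 3.14].

### API

Orientations are given as a unit quaternion [w, x, y, z].
In Python, from station import * gives the robot as it stands. The module is installed in compiled form; this text tells all that it offers.
- The arm moves only by the shell command python3 -m pendant 'ROWS' [OPENING] [FORCE]. ROWS is a JSON object of lists of equal length, an entry for each row: "travel": the shift along the tool's x, y, z in m, a list of three; "yaw": the turn about the tool's z in degrees. In form: {"travel": [[tx, ty, tz], ...], "yaw": [yaw, ...]}. A call has 1 to 20 rows; each row is the pose to reach, as a shift and turn from the pose commanded when the call began, along the tool's axes at that moment; what a row does not reach only later rows make up. A row lasts 1/8 s, in which the tool goes at most 62.5 mm and 10.7 degrees, less where a joint would pass 70% of its speed; a pose out of reach is approached as far as the arm can. A call with a gripper value outside its range is refused whole. OPENING is the opening in per cent of the stroke, from 0 (shut) to 100 (fully open), set as the call begins (- or left out, the last holds). The fingers move at their own pace and stop on an object; FORCE is the grip in N (left out, the last holds). Time passes only in rows, so rows that repeat a pose let the fingers close. It gives the time, the measured TCP pose, the force, the opening and the grip force at its end, in the units of the state.
- state(): the state, without advancing time (a new reading comes with each control period).
- read_camera(name): name is "side" or "top"; returns (picture, depth): 480x640x3 uint8, red, green, blue; 480x640 float32, m along the optical axis (not along the pixel's ray), 0 where there is no reading.
- camera_info(name): a dict with "fx", "fy", "cx", "cy" (pixels), "position" and "rotation" of the camera in the world. Camera axes: x right, y up, looking along -z (the intrinsics and any distortion apply to the point x, -y, -z); pixel columns grow to the right and rows downward; lengths in m; the calibration is good to about 2 mm. A picture is of the moment at which its call begins. camera_info takes no time and is no camera call.
- job_done(): hands the job in; it is judged then, once.
The state is a dict: "t": time; "joints": joint angles; "qvel": joint speeds; "effort": joint torques, N m; "position": TCP position; "tcp_rot": TCP orientation; "force": force on the tool from outside, world axes, zero at the start; "ft_torque": the same for the moment, N m; "opening": finger opening in m; "finger_force": force on a finger pad.
Only numpy, scipy, OpenCV 4.12 (cv2) and the standard library are available. Lean on these libraries where they do the work, as an engineer would, in place of code of your own. Each camera call takes 0.05 s, during which the arm holds its last target. There are 200 camera calls.

### The job

Set the empty grey tray on the desk under the mouth of the wooden bead chute and let go of it; then draw the metal gate panel straight up out of its slots, so that all three wooden toggle beads slide down into the tray. Stand the gate upright in the slot of the wooden rack, just as it stood in the chute, and then put the tray, with all three beads in it, back on the middle of the pale flat mat, upright. Leave the glass, spool, phone and scissors where they are.

Things in the scene. Friction and masses are not known exactly. Their poses are not given: they have to be found in the camera images.
- dispenser: Fixed plywood bead chute, 168 mm long (x -45 to +123) by 112 mm wide. Origin on the desk straight below the middle of the gate slot; z up; -x is downhill. 84 mm wide inside; the floor rises to +x at 33 degrees, 90 mm high at x = 0. Wall tops: 190 mm high for x +6 to +115 (down to the desk), 145 mm for x -45 to -6, back wall 215 mm at x = +119. Below x = +5 the desk under it is free for the tray.
- mouth (a point): Middle of the lower end of the chute floor, where the beads fall off: (-45, 0, 61) mm in the dispenser's frame. The chute's underside is 55 mm above the desk here.
- slot (a point): Middle of the line on which the gate's lower edge rests, (0, 0, 94) mm in the dispenser's frame. A vertical groove in each side wall, 11.5 mm wide (x) and 8 mm deep (y), 100 mm from groove bottom to groove bottom, guides the gate.
- gate: Aluminium panel, 8 mm thick (x), 96 mm wide (y), 125 mm high (z), about 0.16 kg, standing in the chute's grooves and holding the beads back. Origin at its centre. Its top edge is 219 mm above the desk, 29 mm above the walls beside it: pinch it across the thickness. It must rise about 100 mm to leave the grooves.
- bead0: Chunky dark-wood toggle bead, a rounded bar 64 mm long (y) by 30 mm (x) by 26 mm (z), about 30 g, origin at its centre; number 1 of 3 in line behind the gate, lying across the chute floor. The three are alike.
- bead1: Chunky dark-wood toggle bead, a rounded bar 64 mm long (y) by 30 mm (x) by 26 mm (z), about 30 g, origin at its centre; number 2 of 3 in line behind the gate, lying across the chute floor. The three are alike.
- bead2: Chunky dark-wood toggle bead, a rounded bar 64 mm long (y) by 30 mm (x) by 26 mm (z), about 30 g, origin at its centre; number 3 of 3 in line behind the gate, lying across the chute floor. The three are alike.
- tray: Loose grey plastic tray, 140 mm (x) by 130 mm (y), rim 42 mm high, about 0.18 kg, on the mat at the start. Origin: centre of its underside. Inside: x -60 to +65, y -60 to +60 mm, floor 5 mm thick. In the middle of its -x side the wall is raised into a grip 10 mm thick (centre x = -65 mm), 70 mm wide (y), 93 mm high: pinch it from above, across x.
- mat: Fixed pale mat lying flat on the desk, 190 mm (x) by 180 mm (y) by 3 mm thick, origin at the centre of its underside.
- rack: Fixed wooden panel rack: base 90 mm (x) by 140 mm (y) by 8 mm; two upright cheeks 130 mm long (y), 12 mm thick, tops 58 mm above the desk. Between them one slot along y, 18 mm wide (x -9 to +9), open at ends and top, floor 8 mm above the desk. Origin on the desk under the middle of the slot.
- glass: Bystander: empty drinking glass, 80 mm across, 85 mm high, origin at the centre of its underside. Leave alone.
- spool: Bystander: pale spool of cord standing upright, 60 mm across, 54 mm high, origin at the centre of its underside. Leave alone.
- phone: Bystander: black phone lying flat, 150 by 72 by 9 mm, origin at the centre of its underside. Leave alone.
- scissors: Bystander: scissors lying flat, 165 mm long, 10 mm high, origin near the pivot on the desk. Leave alone.
Things that resemble listed ones, but are neither listed nor needed, are in the scene too. Leave any yellow look-alike of the gate alone. Leave any green or turquoise look-alike of the bead1 alone.

How it is judged:
On the way, in this order (a step that is already met when the one before it is completed fails the run):
1. the tray stands upright on the desk, let go, with the chute's mouth over its inside, and the gate still down in its slots (x of mouth in the frame of tray between -0.062 and 0.067 m and y of mouth in the frame of tray between -0.06 and 0.06 m and height (world z) of tray below 0.006 m and angle between tray's own z axis and vertical below 0.1 rad and contact force between the fingers and tray below 0.3 N and linear speed of tray below 0.03 m/s and z of gate in the frame of dispenser below 0.17 m), for 0.2 s.
2. the gate has been drawn up clear of its slots and all three beads lie in the tray (height (world z) of gate above 0.245 m and x of bead0 in the frame of tray between -0.062 and 0.067 m and y of bead0 in the frame of tray between -0.062 and 0.062 m and z of bead0 in the frame of tray between 0.004 and 0.06 m and x of bead1 in the frame of tray between -0.062 and 0.067 m and y of bead1 in the frame of tray between -0.062 and 0.062 m and z of bead1 in the frame of tray between 0.004 and 0.06 m and x of bead2 in the frame of tray between -0.062 and 0.067 m and y of bead2 in the frame of tray between -0.062 and 0.062 m and z of bead2 in the frame of tray between 0.004 and 0.06 m), for 0.2 s.
3. the gate stands upright in the slot of the rack, let go, and all three beads are in the tray (x of gate in the frame of rack between -0.02 and 0.02 m and y of gate in the frame of rack between -0.04 and 0.04 m and z of gate in the frame of rack between 0.06 and 0.08 m and angle between the z axis of gate and the z axis of rack, either way round below 0.3 rad and contact force between the fingers and gate below 0.3 N and linear speed of gate below 0.03 m/s and x of bead0 in the frame of tray between -0.062 and 0.067 m and y of bead0 in the frame of tray between -0.062 and 0.062 m and z of bead0 in the frame of tray between 0.004 and 0.06 m and x of bead1 in the frame of tray between -0.062 and 0.067 m and y of bead1 in the frame of tray between -0.062 and 0.062 m and z of bead1 in the frame of tray between 0.004 and 0.06 m and x of bead2 in the frame of tray between -0.062 and 0.067 m and y of bead2 in the frame of tray between -0.062 and 0.062 m and z of bead2 in the frame of tray between 0.004 and 0.06 m), for 0.2 s.
At the end, for the whole second after the job is handed in: Tray upright (0.1 rad) and at rest on the mat, its centre within 45 mm of the mat's, all three beads inside it; gate released and upright (0.3 rad) in the rack slot, lower edge down on the slot floor (centre 60 to 80 mm up), within 40 mm of the middle along the slot (all of step 3 and horizontal distance between tray and mat below 0.045 m and z of tray in the frame of mat between -0.002 and 0.008 m and angle between tray's own z axis and vertical below 0.1 rad and linear speed of tray below 0.03 m/s); the robot touches nothing.
It fails at once if the glass is shifted more than 30 mm (distance of glass from where it was at the start of the episode above 0.03 m).
It fails at once if the spool is shifted more than 30 mm (distance of spool from where it was at the start of the episode above 0.03 m).
It fails at once if the phone is shifted more than 30 mm (distance of phone from where it was at the start of the episode above 0.03 m).
It fails at once if the scissors is shifted more than 30 mm (distance of scissors from where it was at the start of the episode above 0.03 m).
It also fails if it takes over 72 s, if anything falls off the work surface, if the arm or the gripper's body presses on something with over 40 N, if the wrist force passes 120 N, or if a joint passes its speed limit or range.

## Working session

There is one attempt and no reset: what is moved stays moved. The work goes in short steps, Python scripts to look and compute and a shell command to move; the robot and the scene stay as the last step left them, time stands still between calls to the robot, and variables do not carry over. Pictures are saved under pics/ and viewed, at most 10 in all, crops included, and the job is handed in when it is done.

```bash
mkdir -p pics
cat > h.py <<'E'
from station import *
import numpy as np, cv2
from scipy.spatial.transform import Rotation as R
def cam(n):
    c=camera_info(n); Rm=np.array(c["rotation"],float)
    if Rm.size==4: Rm=R.from_quat(Rm.ravel(),scalar_first=True).as_matrix()
    return c,Rm.reshape(3,3),np.array(c["position"])
def cloud(n,d):
    c,Rm,p=cam(n); v,u=np.mgrid[:480,:640]
    P=np.stack([(u-c["cx"])/c["fx"]*d,-(v-c["cy"])/c["fy"]*d,-d],-1)
    return P@Rm.T+p
def grab(n,f):
    im,d=read_camera(n); cv2.imwrite(f"pics/{f}.png",im[...,::-1]); np.save(f"pics/{f}.npy",d); return im,d
E
python3 - <<'E'
from h import *
for n in("side","top"):
    grab(n,n+"0"); print(camera_info(n))
s=state(); print(s["position"],s["tcp_rot"],s["opening"],s["force"])
E
```

```text
{'fx': 530.6436652063151, 'fy': 530.6436652063151, 'cx': 319.83805141022344, 'cy': 245.57728097505415, 'position': array([0.44828226, 0.84343209, 1.00287669]), 'rotation': array([-0.06706733, -0.03624574,  0.35764176,  0.93074196])}
{'fx': 442.3198717855145, 'fy': 442.3198717855145, 'cx': 320.5833879721673, 'cy': 245.99003975143452, 'position': array([0.39788623, 0.03119433, 1.11485623]), 'rotation': array([-0.70191749, -0.06052535,  0.06697393,  0.70651469])}
[ 0.16107159 -0.60355497  0.23586939] [-6.02923496e-04  9.91507122e-01  1.30050957e-01 -1.09841181e-04] 0.08693123053399777 [ 0.83726389 -0.73099149 -0.14414101]
```

View pics/top0.png

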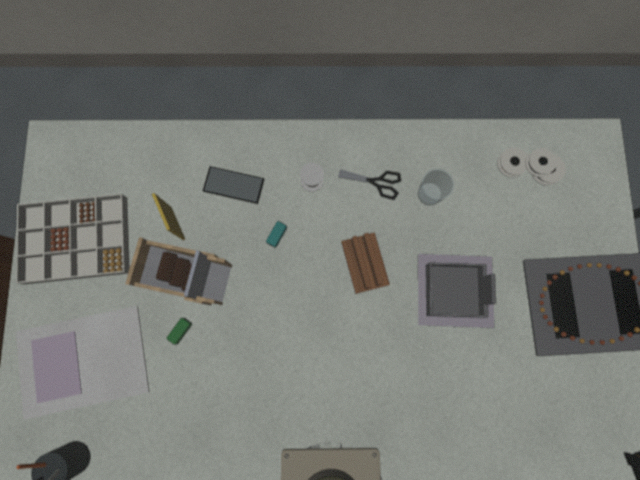

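View pics/side0.png

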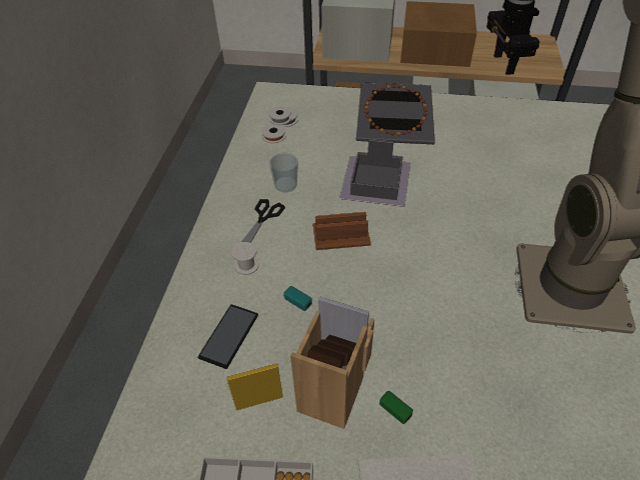

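The top view shows the chute at about (180,270) with its downhill end facing right (world -y). The gate panel is at (208,275), the rack at (365,262), the tray on its mat at (456,290) with its grip to the right, and the glass, scissors and spool above the tray–rack line. In the side view the chute is at (335,365), the rack at (341,232) and the tray at (377,175). I'll measure by height bands in the point clouds.

```bash
cat > meas.py <<'E'
from h import *
def pts(n,f,zr,xy):
    P=cloud(n,np.load(f"pics/{f}.npy")).reshape(-1,3); x0,x1,y0,y1=xy
    m=(P[:,2]>zr[0])&(P[:,2]<zr[1])&(P[:,0]>x0)&(P[:,0]<x1)&(P[:,1]>y0)&(P[:,1]<y1)
    return P[m]
def rect(Q,tag):
    if len(Q)<5: print(tag,len(Q)); return
    (c,s,a)=cv2.minAreaRect((Q[:,:2]*1000).astype(np.float32))
    print(tag,len(Q),"c",np.round(c,1),"size",np.round(s,1),"ang",round(a,1),"z",np.round(np.median(Q[:,2]),4),"mean",np.round(Q[:,:2].mean(0)*1000,1))
E
python3 - <<'E'
from meas import *
D=(0.3,0.65,0.2,0.6);T=(.25,.6,-.5,-.15);K=(.3,.65,-.15,.05)
for n in("top","side"):
    f=n+"0"
    rect(pts(n,f,(-.01,.008),(.3,.6,-.1,.2)),n+" desk")
    rect(pts(n,f,(.205,.225),D),n+" z205-225")
    rect(pts(n,f,(.183,.197),D),n+" z190")
    rect(pts(n,f,(.138,.152),D),n+" z145")
    rect(pts(n,f,(.036,.048),T),n+" rim")
    rect(pts(n,f,(.086,.1),T),n+" grip")
    rect(pts(n,f,(.052,.064),K),n+" rack")
c=cloud("top",np.load("pics/top0.npy"))
for u,v in[(207,254),(232,262),(222,303),(197,300),(215,275),(135,240),(175,270),(490,290),(445,220)]: print(u,v,np.round(c[v,u],3))
# mat by colour
im=cv2.imread("pics/top0.png").astype(int)
m=((im[...,0]-im[...,1]>8)&(np.mgrid[:480,:640][1]>390)&(np.mgrid[:480,:640][1]<520))
rect(c[m],"mat")
E
```

```text
top desk 13764 c [450.  50.] size [299.9 300. ] ang 0.0 z 0.0013 mean [440.9  56.9]
top z205-225 577 c [521.8 345.3] size [132.5  98.9] ang 77.3 z 0.2167 mean [522.3 347.4]
top z190 596 c [521.3 342.2] size [124.3  99.8] ang 77.3 z 0.1913 mean [523.2 350. ]
top z145 732 c [515.5 314.4] size [142.2 112.1] ang 77.1 z 0.1465 mean [511.5 314.7]
top rim 525 c [ 486.2 -311.6] size [141.6 130.1] ang 88.0 z 0.0447 mean [ 488.6 -313.7]
top grip 166 c [ 483.3 -376.1] size [11.2 69.5] ang 88.8 z 0.0957 mean [ 483.5 -375.2]
top rack 551 c [558.5 -91.1] size [129.8  42.6] ang 14.5 z 0.0589 mean [557.7 -90.8]
side desk 10523 c [450.  50.] size [299.9 300. ] ang 90.0 z 0.001 mean [431.3  51.3]
side z205-225 851 c [520.6 344.3] size [133.3 100.2] ang 76.9 z 0.2154 mean [520.1 345.9]
side z190 964 c [521.8 346.2] size [128.4 101.2] ang 77.7 z 0.1905 mean [519.6 344.5]
side z145 846 c [512.2 326.3] size [173.7 100.6] ang 74.6 z 0.1454 mean [507.4 333.1]
side rim 425 c [ 484.1 -311.9] size [151.  129.9] ang 87.9 z 0.0437 mean [ 484.9 -306.7]
side grip 126 c [ 482.2 -378.8] size [18.4 68.3] ang 87.6 z 0.0938 mean [ 482.  -376.1]
side rack 511 c [556.4 -92.2] size [128.5  48.2] ang 13.6 z 0.0579 mean [556.3 -91.3]
207 254 [0.558 0.273 0.148]
232 262 [0.561 0.246 0.   ]
222 303 [0.455 0.256 0.057]
197 300 [0.457 0.291 0.148]
215 275 [0.518 0.268 0.085]
135 240 [0.619 0.495 0.001]
175 270 [0.522 0.339 0.156]
490 290 [ 0.479 -0.372  0.088]
445 220 [ 0.668 -0.303  0.001]
mat 452 c [ 486.7 -190.5] size [442.8 179. ] ang 89.8 z 0.0039 mean [ 481.5 -307.7]
```

Run:
```python
from meas import *
a=np.radians(77.3);u=np.array([np.cos(a),np.sin(a)])
D=(0.3,0.65,0.2,0.6)
for n in("top","side"):
    Q=pts(n,n+"0",(.211,.225),D); s=Q[:,:2]@u; 
    lo=s<s.min()+.03
    rect(Q[lo],n+" gate"); rect(Q[s>s.min()+.09],n+" back")
    im=cv2.imread(f"pics/{n}0.png").astype(int); c=cloud(n,np.load(f"pics/{n}0.npy"))
    m=(im[...,0]-im[...,1]>4)&(im[...,2]-im[...,1]>-4)&(abs(c[...,2])<.012)&(abs(c[...,0]-.485)<.13)&(abs(c[...,1]+.31)<.13)
    m=cv2.morphologyEx(m.astype(np.uint8),cv2.MORPH_OPEN,np.ones((3,3)))>0
    rect(c[m],n+" mat")
```

```text
top gate 232 c [508.6 284.9] size [ 9.  95.4] ang 77.6 z 0.2199 mean [508.1 284.3]
top back 239 c [535.  404.9] size [10.4 98.6] ang 77.6 z 0.2161 mean [534.6 404.7]
top mat 1519 c [ 486.4 -317.5] size [187.6 176.1] ang 87.6 z 0.004 mean [ 480. -302.]
side gate 327 c [507.6 284. ] size [10.1 96.2] ang 76.9 z 0.2188 mean [506.7 285.1]
side back 336 c [534.4 403.7] size [ 11.4 100.2] ang 76.8 z 0.2155 mean [532.8 404.2]
side mat 894 c [ 484.6 -319. ] size [193.4 177.7] ang 87.2 z 0.0041 mean [ 480.  -290.9]
```

```bash
cat > go.py <<'E'
from h import *
import sys
# usage: go.py x y z lineangle(deg, tool y line)
def to(x,y,z,ang):
    s=state(); p=np.array(s["position"]); M=R.from_quat(s["tcp_rot"],scalar_first=True).as_matrix()
    t=M.T@(np.array([x,y,z])-p); cur=np.degrees(np.arctan2(M[1,1],M[0,1]))
    d=(cur-ang+90)%180-90   # world turn is -(tool yaw)
    print("travel",np.round(t,4),"yaw",round(d,2),"| pos",np.round(p,4),"line",round(cur%180,2),"tilt",np.round(M[:2,2],3),"t",round(s["t"],2),"open",round(s["opening"],4),"ff",np.round(s["finger_force"],1),"F",np.round(s["force"],1),"j7",np.round(s["joints"],2))
if __name__=="__main__": to(*map(float,sys.argv[1:]))
E
python3 go.py .483 -.376 .25 88
python3 - <<'E'
from meas import *
for n in("top","side"):
    c=cloud(n,np.load(f"pics/{n}0.npy"))
    for u,v in([(590,305),(535,330),(540,270),(277,234),(179,330)] if n=="top" else [(395,110),(380,150)]): print(n,u,v,np.round(c[v,u],3))
E
```

```text
travel [ 0.3697 -0.1369 -0.014 ] yaw 16.95 | pos [ 0.1611 -0.6036  0.2359] line 104.95 tilt [-0.     0.001] t 0.1 open 0.0869 ff 0.0 F [ 0.8 -0.7 -0.1] j7 [ 1.29  0.33 -0.06  1.46  0.02  1.35 -0.09]
top 590 305 [ 0.446 -0.646  0.016]
top 535 330 [ 0.386 -0.503  0.016]
top 540 270 [ 0.534 -0.531  0.014]
top 277 234 [0.628 0.13  0.027]
top 179 330 [0.393 0.362 0.03 ]
side 395 110 [ 0.45  -0.658  0.014]
side 380 150 [ 0.48  -0.372  0.069]
```

```bash
python3 -m pendant '{"travel":[[0.06,-0.022,-0.005],[0.12,-0.045,-0.01],[0.18,-0.067,-0.014],[0.24,-0.09,-0.014],[0.3,-0.112,-0.014],[0.36,-0.134,-0.014],[0.37,-0.137,-0.014],[0.37,-0.137,-0.014],[0.37,-0.137,-0.014]],"yaw":[3,6,9,12,15,17,17,17,17]}' 100; python3 go.py .483 -.376 .08 88
```

```text
t: 1.23
position: [0.4816, -0.3779, 0.2503]
tcp_rot: [0.0, 1.0, -0.019, -0.001]
force: [0.2, -0.2, 0.2]
opening: 0.0872
finger_force: 0.0
travel [ 0.0015 -0.0021  0.1703] yaw -0.2 | pos [ 0.4816 -0.3779  0.2503] line 87.8 tilt [-0.001 -0.001] t 1.23 open 0.0872 ff 0.0 F [ 0.2 -0.2  0.2] j7 [ 0.79  0.31 -0.25  1.47  0.08  1.38 -1.07]
```

```bash
python3 -m pendant '{"travel":[[0.001,-0.002,0.05],[0.001,-0.002,0.1],[0.001,-0.002,0.15],[0.001,-0.002,0.17],[0.001,-0.002,0.17],[0.001,-0.002,0.17]],"yaw":[0,0,0,0,0,0]}' 100 && python3 -m pendant '{"travel":[[0,0,0],[0,0,0],[0,0,0],[0,0,0],[0,0,0],[0,0,0],[0,0,0]],"yaw":[0,0,0,0,0,0,0]}' 0 50 && python3 go.py .483 -.376 .18 88
```

```text
t: 1.98
position: [0.4852, -0.3753, 0.0829]
tcp_rot: [0.001, 1.0, -0.018, 0.001]
force: [0.0, 0.7, 0.3]
opening: 0.0871
finger_force: 0.0
t: 2.85
position: [0.4844, -0.3742, 0.0805]
tcp_rot: [0.0, 1.0, -0.018, 0.0]
force: [1.4, 0.1, -1.1]
opening: 0.0248
finger_force: 0.0
travel [-0.0013  0.0019 -0.0995] yaw -0.06 | pos [ 0.4844 -0.3742  0.0805] line 87.94 tilt [ 0. -0.] t 2.85 open 0.0248 ff 0.0 F [ 1.4  0.1 -1.1] j7 [ 0.78  0.45 -0.25  1.66  0.12  1.05 -1.11]
```

```bash
python3 -m pendant '{"travel":[[0,0,0],[0,0,0],[0,0,0],[0,0,0]],"yaw":[0,0,0,0]}' 0 50 && python3 -m pendant '{"travel":[[0,0,-0.02],[0,0,-0.05],[0,0,-0.08],[0,0,-0.1],[0,0,-0.1],[0,0,-0.1]],"yaw":[0,0,0,0,0,0]}' && python3 go.py .464 .087 .18 77.3
```

```text
t: 3.35
position: [0.4843, -0.3743, 0.0806]
tcp_rot: [0.0, 1.0, -0.018, -0.0]
force: [-0.4, -1.3, -0.6]
opening: 0.0097
finger_force: 50.0
t: 4.1
position: [0.4841, -0.3738, 0.1801]
tcp_rot: [-0.0, 1.0, -0.018, -0.0]
force: [-0.2, 0.7, -2.2]
opening: 0.0096
finger_force: 50.0
travel [-3.660e-02 -4.598e-01  3.000e-04] yaw 10.65 | pos [ 0.4841 -0.3738  0.1801] line 87.95 tilt [-0.001  0.   ] t 4.1 open 0.0096 ff 50.0 F [-0.2  0.7 -2.2] j7 [ 0.79  0.35 -0.25  1.56  0.09  1.24 -1.09]
```

```bash
python3 -m pendant '{"travel":[[-0.001,-0.02,0],[-0.004,-0.055,0],[-0.007,-0.095,0],[-0.01,-0.135,0],[-0.013,-0.175,0],[-0.016,-0.215,0],[-0.02,-0.255,0],[-0.024,-0.295,0],[-0.028,-0.335,0],[-0.031,-0.375,0],[-0.034,-0.41,0],[-0.036,-0.44,0],[-0.037,-0.455,0],[-0.037,-0.46,0],[-0.037,-0.46,0],[-0.037,-0.46,0]],"yaw":[0,1,2,3,4,5,6,7,8,9,10,10.7,10.7,10.7,10.7,10.7]}' && python3 go.py .464 .087 .082 77.3
```

```text
t: 6.1
position: [0.464, 0.0858, 0.1804]
tcp_rot: [0.0, 0.994, -0.112, -0.0]
force: [0.6, -0.5, -2.6]
opening: 0.0095
finger_force: 50.0
travel [-0.0003 -0.0012  0.0984] yaw -0.14 | pos [0.464  0.0858 0.1804] line 77.16 tilt [-0. -0.] t 6.1 open 0.0095 ff 50.0 F [ 0.6 -0.5 -2.6] j7 [ 0.31  0.08 -0.61  1.9   0.05  1.18 -2.11]
```

```bash
python3 -m pendant '{"travel":[[0,-0.001,0.03],[0,-0.001,0.06],[0,-0.001,0.085],[0,-0.001,0.095],[0,-0.001,0.1],[0,-0.001,0.1],[0,-0.001,0.1]],"yaw":[0,0,0,0,0,0,0]}' && python3 go.py .4744 .1352 .080 77.3
```

```text
t: 6.98
position: [0.4647, 0.0879, 0.0813]
tcp_rot: [-0.0, 0.994, -0.111, 0.001]
force: [0.1, 0.4, -2.7]
opening: 0.0094
finger_force: 50.0
travel [-0.001  -0.0483  0.0013] yaw -0.06 | pos [0.4647 0.0879 0.0813] line 77.24 tilt [ 0.001 -0.   ] t 6.97 open 0.0094 ff 50.0 F [ 0.1  0.4 -2.7] j7 [ 0.28  0.21 -0.61  2.    0.14  0.97 -2.19]
```

Run:
```python
from h import *
a,_=grab("side","s1"); b,_=grab("top","t1")
cv2.imwrite("pics/c1.png",np.hstack([a[150:450,200:520],b[150:450,120:440]])[...,::-1])
```

```text
(no output)
```

View pics/c1.png

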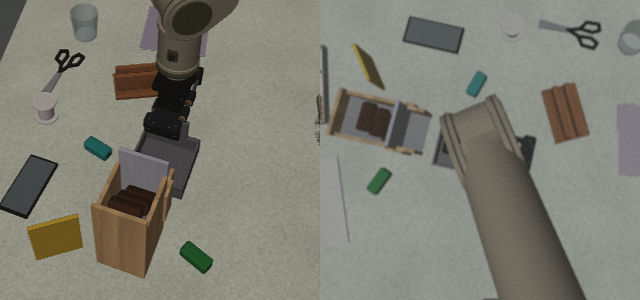

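The tray is held just in front of the chute, crop at (165,165), and lines up with it. Next I slide it in about 48 mm, lower it and release.

```bash
python3 -m pendant '{"travel":[[-0.001,-0.012,0.001],[-0.001,-0.024,0.001],[-0.001,-0.036,0.001],[-0.001,-0.046,0.001],[-0.001,-0.048,0.001],[-0.001,-0.048,0.003],[-0.001,-0.048,0.004],[-0.001,-0.048,0.004]],"yaw":[0,0,0,0,0,0,0,0]}' && python3 go.py .4744 .1352 .2 77.3
```

```text
t: 8.07
position: [0.4739, 0.1349, 0.0775]
tcp_rot: [0.0, 0.994, -0.111, 0.0]
force: [-5.7, -0.7, 12.4]
opening: 0.0095
finger_force: 50.0
travel [ 0.0005 -0.0004 -0.1225] yaw -0.08 | pos [0.4739 0.1349 0.0775] line 77.22 tilt [ 0. -0.] t 8.07 open 0.0095 ff 50.0 F [-5.7 -0.7 12.4] j7 [ 0.2   0.26 -0.62  1.95  0.18  0.98 -2.31]
```

```bash
python3 -m pendant '{"travel":[[0,0,0],[0,0,0],[0,0,0],[0,0,0],[0,0,0],[0,0,-0.03],[0,0,-0.08],[0,0,-0.13],[0,0,-0.18],[0,0,-0.19],[0,0,-0.19]],"yaw":[0,0,0,0,0,0,0,0,0,0,0]}' 60 && python3 go.py .508 .2844 .27 77.3
python3 - <<'E'
from h import *
from meas import *
grab("top","t2"); grab("side","s2")
for n,f in(("side","s2"),("top","t2")):
    rect(pts(n,f,(.035,.047),(.39,.6,.06,.235)),n+" rim"); rect(pts(n,f,(.083,.098),(.4,.56,.1,.2)),n+" grip")
E
```

```text
t: 9.45
position: [0.4739, 0.1349, 0.2665]
tcp_rot: [0.0, 0.994, -0.111, 0.0]
force: [-0.1, 0.3, -0.5]
opening: 0.0524
finger_force: 0.0
travel [ 0.0002 -0.1534 -0.0035] yaw -0.06 | pos [0.4739 0.1349 0.2665] line 77.24 tilt [ 0.001 -0.   ] t 9.45 open 0.0524 ff 0.0 F [-0.1  0.3 -0.5] j7 [ 0.25  0.06 -0.64  1.73  0.04  1.36 -2.19]
side rim 346 c [480.5 174.9] size [ 92.9 130.9] ang 77.0 z 0.0421 mean [461.6 152.9]
side grip 202 c [471.3 136.7] size [14.1 70. ] ang 76.1 z 0.0923 mean [470.6 137.5]
top rim 0
top grip 0
```

```bash
python3 -m pendant '{"travel":[[0,-0.04,-0.004],[0,-0.08,-0.004],[0,-0.12,-0.004],[0,-0.15,-0.004],[0,-0.153,-0.004],[0,-0.153,-0.004],[0,-0.153,-0.004]],"yaw":[0,0,0,0,0,0,0]}' 60 && python3 go.py .508 .2844 .198 77.3
```

```text
t: 10.42
position: [0.5077, 0.2828, 0.2702]
tcp_rot: [0.0, 0.994, -0.112, -0.0]
force: [-0.1, -0.5, 0.1]
opening: 0.0518
finger_force: 0.0
travel [-0.0001 -0.0017  0.0722] yaw -0.14 | pos [0.5077 0.2828 0.2702] line 77.16 tilt [-0.    -0.001] t 10.43 open 0.0518 ff 0.0 F [-0.1 -0.5  0.1] j7 [ 0.01  0.3  -0.73  1.5   0.2   1.42 -2.53]
```

```bash
python3 -m pendant '{"travel":[[0,0,-0.02],[0,0,-0.02],[0,0,-0.02],[0,0,-0.02],[0,0,-0.02],[0,0,-0.02],[0,0,-0.02],[0,0,-0.02],[0,0,-0.02]],"yaw":[-10,-20,-30,-40,-50,-60,-70,-80,-90]}' && python3 -m pendant '{"travel":[[0,0,0],[0,0,0],[0,0,0],[0,0,0],[0,0,0],[0,0,0],[0,0,0],[0,0,0],[0,0,0],[0,0,0],[0,0,0]],"yaw":[-10,-20,-30,-40,-50,-60,-70,-80,-90,-90,-90]}' && python3 go.py .508 .2844 .198 77.3
```

```text
t: 11.55
position: [0.5078, 0.283, 0.2905]
tcp_rot: [0.001, 0.78, 0.626, -0.0]
force: [0.4, -1.2, 0.1]
opening: 0.0524
finger_force: 0.0
t: 12.92
position: [0.5077, 0.2836, 0.2905]
tcp_rot: [0.0, 0.113, 0.994, -0.0]
force: [-0.5, -0.1, 0.4]
opening: 0.0522
finger_force: 0.0
travel [-0.0001  0.0009  0.0925] yaw -0.32 | pos [0.5077 0.2836 0.2905] line 76.98 tilt [ 0.    -0.001] t 12.93 open 0.0522 ff 0.0 F [-0.5 -0.1  0.4] j7 [ 0.33  0.48 -1.26  1.45  0.46  1.54  0.43]
```

```bash
python3 -m pendant '{"travel":[[0,0.001,0.03],[0,0.001,0.06],[0,0.001,0.085],[0,0.001,0.092],[0,0.001,0.092],[0,0.001,0.092]],"yaw":[0,0,0,0,0,0]}' 60 && python3 -m pendant '{"travel":[[0,0,0],[0,0,0],[0,0,0],[0,0,0],[0,0,0],[0,0,0],[0,0,0]],"yaw":[0,0,0,0,0,0,0]}' 0 60 && python3 go.py .508 .2844 .32 77.3
```

```text
t: 13.68
position: [0.5082, 0.2855, 0.1997]
tcp_rot: [0.001, 0.111, 0.994, 0.0]
force: [0.9, 0.3, -0.2]
opening: 0.0522
finger_force: 0.0
t: 14.55
position: [0.5078, 0.2854, 0.1985]
tcp_rot: [0.0, 0.111, 0.994, 0.0]
force: [1.2, 1.5, -0.8]
opening: 0.0075
finger_force: 59.9
travel [-0.0004 -0.0008 -0.1215] yaw -0.04 | pos [0.5078 0.2854 0.1985] line 77.26 tilt [0. 0.] t 14.55 open 0.0075 ff 59.9 F [ 1.2  1.5 -0.8] j7 [ 0.32  0.55 -1.22  1.59  0.52  1.38  0.39]
```

```bash
python3 -m pendant '{"travel":[[0,0,-0.01],[0,0,-0.02],[0,0,-0.03],[0,0,-0.04],[0,0,-0.052],[0,0,-0.065],[0,0,-0.08],[0,0,-0.095],[0,0,-0.11],[0,0,-0.125],[0,0,-0.13],[0,0,-0.13],[0,0,-0.13],[0,0,-0.13]],"yaw":[0,0,0,0,0,0,0,0,0,0,0,0,0,0]}' && python3 go.py .508 .2844 .32 77.3
python3 - <<'E'
from h import *
a,_=grab("side","s3"); b,_=grab("top","t3")
cv2.imwrite("pics/c3.png",np.hstack([a[150:450,200:520],b[150:450,120:440]])[...,::-1])
E
```

```text
t: 16.3
position: [0.5077, 0.2849, 0.328]
tcp_rot: [-0.0, 0.111, 0.994, -0.0]
force: [0.7, -0.2, -1.9]
opening: 0.0072
finger_force: 59.9
travel [-0.0004 -0.0005  0.008 ] yaw -0.06 | pos [0.5077 0.2849 0.328 ] line 77.24 tilt [-0.001 -0.   ] t 16.3 open 0.0072 ff 59.9 F [ 0.7 -0.2 -1.9] j7 [ 0.32  0.47 -1.27  1.38  0.45  1.61  0.45]
```

View pics/c3.png

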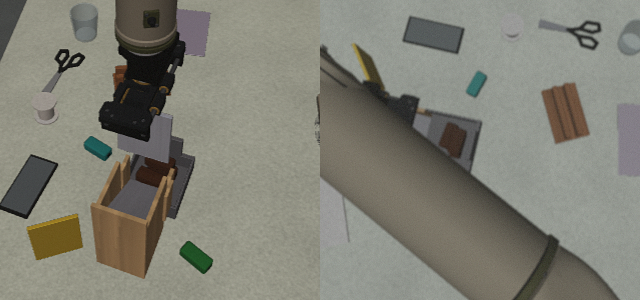

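```bash
python3 go.py .5575 -.0915 .32 104
```

```text
travel [-0.1317 -0.3562  0.0083] yaw -26.76 | pos [0.5078 0.285  0.3282] line 77.24 tilt [-0. -0.] t 16.4 open 0.0075 ff 59.9 F [-0.3 -0.5 -1.9] j7 [ 0.32  0.47 -1.27  1.38  0.45  1.61  0.45]
```

```bash
python3 -m pendant '{"travel":[[-0.006,-0.016,0],[-0.016,-0.043,0],[-0.029,-0.078,0],[-0.042,-0.114,0],[-0.055,-0.149,0],[-0.068,-0.185,0.002],[-0.082,-0.221,0.004],[-0.095,-0.256,0.006],[-0.108,-0.292,0.008],[-0.119,-0.322,0.008],[-0.127,-0.343,0.008],[-0.132,-0.355,0.008],[-0.132,-0.356,0.008],[-0.132,-0.356,0.008],[-0.132,-0.356,0.008]],"yaw":[-1,-3,-6,-9,-12,-15,-18,-21,-24,-26,-26.8,-26.8,-26.8,-26.8,-26.8]}' && python3 go.py .5575 -.0915 .14 104
python3 - <<'E'
from h import *
from meas import *
a,_=grab("side","s4"); b,_=grab("top","t4")
cv2.imwrite("pics/c4.png",np.hstack([a[150:450,200:520],b[150:450,120:440]])[...,::-1])
for n,f in(("side","s4"),("top","t4")): rect(pts(n,f,(.258,.285),(.4,.7,-.25,.05)),n+" gate top")
E
```

```text
t: 18.27
position: [0.5578, -0.0901, 0.3207]
tcp_rot: [0.0, -0.123, 0.992, -0.0]
force: [-0.1, 0.3, -2.2]
opening: 0.0075
finger_force: 59.9
travel [ 0.0007 -0.0012  0.1807] yaw 0.13 | pos [ 0.5578 -0.0901  0.3207] line 104.13 tilt [ 0. -0.] t 18.27 open 0.0075 ff 59.9 F [-0.1  0.3 -2.2] j7 [ 1.09  0.49 -1.39  1.44  0.48  1.6   1.56]
side gate top 428 c [556.5 -86.8] size [95.7  9.7] ang 13.8 z 0.2717 mean [557.7 -86.7]
top gate top 34 c [522.4 -94.1] size [24.   5.5] ang 28.2 z 0.2696 mean [521.7 -94.2]
```

View pics/c4.png

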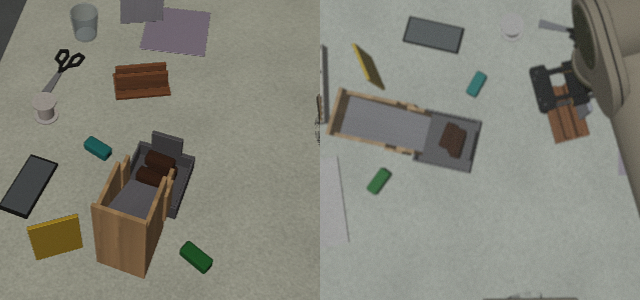

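The chute is empty and the beads are in the tray at crop (453,140). The gate hangs over the rack. I'll count the beads by height and check the gate's position against the rack slot.

Run:
```python
from h import *
from meas import *
a=np.radians(77.3);u=np.array([np.cos(a),np.sin(a)]);w=np.array([-u[1],u[0]]);o=np.array([.508,.2844])-.088*u
for n,f in(("top","t4"),("side","s4")):
    im=cv2.imread(f"pics/{f}.png").astype(int); c=cloud(n,np.load(f"pics/{f}.npy"))
    L=np.stack([(c[...,:2]-o)@u,(c[...,:2]-o)@w],-1)*1000
    m=(im[...,2]-im[...,0]>8)&(im.sum(-1)<200)&(abs(L[...,0])<90)&(abs(L[...,1])<75)
    k,lab,st,ct=cv2.connectedComponentsWithStats(m.astype(np.uint8))
    for i in range(1,k):
        if st[i,4]>25:
            q=lab==i; print(n,st[i].tolist(),"x",np.percentile(L[q][:,0],[3,50,97]).round(),"y",np.percentile(L[q][:,1],[3,50,97]).round(),"z",np.percentile(c[q][:,2]*1000,[3,25,50,75,97]).round())
    if n=="top": cv2.imwrite("pics/c5.png",np.hstack([cv2.resize(im[250:330,210:300].astype(np.uint8),None,fx=4,fy=4)]))
    P=c[(L[...,0]<66)&(L[...,0]>-66)&(abs(L[...,1])<60)]
s=cv2.imread("pics/s4.png")[270:370,300:410]; t=cv2.imread("pics/c5.png")
cv2.imwrite("pics/c5.png",np.hstack([t,cv2.resize(s,(396,320))]))
```

```text
top [239, 272, 27, 36, 590] x [-38. -16.  15.] y [-36.  -2.  33.] z [29. 33. 59. 62. 65.]
side [335, 300, 43, 38, 929] x [-37. -12.  18.] y [-36.  -4.  37.] z [17. 31. 36. 60. 65.]
side [323, 308, 8, 30, 146] x [ 1. 60. 82.] y [-58. -42. -41.] z [ 15.  84. 104. 122. 137.]
side [367, 333, 7, 33, 72] x [ 6. 76. 89.] y [42. 56. 57.] z [  4.  28.  82. 109. 135.]
```

View pics/c5.png

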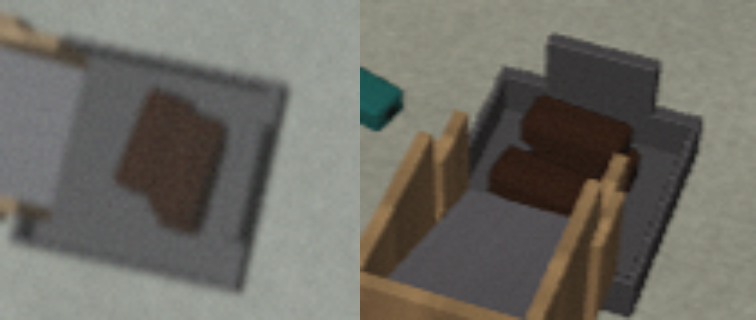

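Three beads are in the tray, two on the floor and one resting on them (tops at 31 and 62 mm). Now the fine offset of the gate relative to the slot.

Run:
```python
from h import *
from meas import *
a=np.radians(104);n=np.array([np.cos(a),np.sin(a)]);t=np.array([n[1],-n[0]])
K=(.42,.7,-.2,.0)
for z0,z1 in((.23,.25),(.18,.21),(.255,.266)):
    Q=pts("side","s4",(z0,z1),K); s=Q[:,:2]@n*1000; tt=Q[:,:2]@t*1000
    print("face",len(Q),np.percentile(s,[5,50,95]).round(1),"along",np.percentile(tt,[0.5,99.5]).round(1), "slope deg",np.degrees(np.polyfit(tt,s,1)[0]).round(2))
for c,f in(("side","s4"),("side","side0"),("top","top0")):
    Q=pts(c,f,(.054,.062),K); s=Q[:,:2]@n*1000; tt=Q[:,:2]@t*1000
    h,e=np.histogram(s,bins=np.arange(-255,-190,2)); print(c,f,"ext",np.percentile(s,[1,99]).round(1),"along",np.percentile(tt,[1,99]).round(1)); print(dict(zip(e.round().astype(int).tolist(),h.tolist())))
p=np.array(state()["position"])[:2]; print("tcp n,t",p@n*1000,p@t*1000, state()["position"])
```

```text
face 302 [-221.5 -218.7 -215.8] along [471.9 567. ] slope deg 0.31Traceback (most recent call last):
  File "<stdin>", line 7, in <module>
    return _quantile_unchecked(
        a, q, axis, out, overwrite_input, method, keepdims, weights)
    return _ureduce(a,
                    func=_quantile_ureduce_func,
    ...<5 lines>...
                    overwrite_input=overwrite_input,
                    method=method)
    r = func(a, **kwargs)
    result = _quantile(arr,
                       quantiles=q,
    ...<2 lines>...
                       out=out,
                       weights=wgt)
    slices_having_nans = np.isnan(arr[-1, ...])
                                  ~~~^^^^^^^^^
IndexError: index -1 is out of bounds for axis 0 with size 0
```

Run:
```python
from h import *
from meas import *
a=np.radians(104);n=np.array([np.cos(a),np.sin(a)]);t=np.array([n[1],-n[0]])
K=(.42,.7,-.2,.0)
for c,f in(("side","s4"),("side","side0"),("top","top0")):
    Q=pts(c,f,(.054,.062),K); s=Q[:,:2]@n*1000; tt=Q[:,:2]@t*1000
    h,e=np.histogram(s,bins=np.arange(-255,-190,2)); print(c,f,"ext",np.percentile(s,[1,99]).round(1),"along",np.percentile(tt,[1,99]).round(1)); print(dict(zip(e.round().astype(int).tolist(),h.tolist())))
for lo,hi in((.22,.235),(.24,.26)):
    Q=pts("side","s4",(lo,hi),K); print(np.median(Q[:,:2]@n)*1000)
p=np.array(state()["position"])[:2]; print("tcp n,t",p@n*1000,p@t*1000, state()["position"])
```

```text
side s4 ext [-246.  -202.8] along [454.3 581.1]
{-255: 0, -253: 0, -251: 0, -249: 2, -247: 14, -245: 22, -243: 28, -241: 24, -239: 31, -237: 39, -235: 39, -233: 12, -231: 3, -229: 0, -227: 0, -225: 0, -223: 0, -221: 0, -219: 6, -217: 16, -215: 22, -213: 22, -211: 22, -209: 40, -207: 43, -205: 40, -203: 11, -201: 0, -199: 0, -197: 0, -195: 0, -193: 0}
side side0 ext [-247.  -201.8] along [454.2 581.3]
{-255: 0, -253: 0, -251: 0, -249: 6, -247: 10, -245: 26, -243: 19, -241: 35, -239: 28, -237: 43, -235: 32, -233: 13, -231: 0, -229: 0, -227: 0, -225: 0, -223: 0, -221: 0, -219: 5, -217: 11, -215: 31, -213: 21, -211: 32, -209: 27, -207: 49, -205: 32, -203: 12, -201: 2, -199: 0, -197: 0, -195: 0, -193: 0}
top top0 ext [-244.4 -202.7] along [456.8 582.8]
{-255: 0, -253: 0, -251: 0, -249: 0, -247: 1, -245: 27, -243: 41, -241: 40, -239: 38, -237: 44, -235: 40, -233: 20, -231: 0, -229: 0, -227: 0, -225: 0, -223: 0, -221: 0, -219: 0, -217: 1, -215: 25, -213: 38, -211: 44, -209: 40, -207: 41, -205: 45, -203: 15, -201: 0, -199: 0, -197: 0, -195: 0, -193: 0}
-218.71393335348012
-218.87271635924262
tcp n,t -222.78874235817264 519.4186627176424 [ 0.55788718 -0.09051222  0.32068342]
```

```bash
python3 -m pendant '{"travel":[[0,-0.001,0.03],[0,-0.001,0.07],[0,-0.001,0.11],[0,-0.001,0.135],[0,-0.001,0.145],[0,-0.001,0.155],[0,-0.001,0.165],[0,-0.001,0.175],[0,-0.001,0.185],[0,-0.001,0.195],[0,-0.001,0.202],[0,-0.001,0.206],[0,-0.001,0.207],[0,-0.001,0.207]],"yaw":[0,0,0,0,0,0,0,0,0,0,0,0,0,0]}' && python3 go.py .5575 -.0915 .1125 104
```

```text
t: 20.12
position: [0.5583, -0.0922, 0.1137]
tcp_rot: [0.0, -0.122, 0.993, -0.0]
force: [-0.3, -0.1, -1.5]
opening: 0.0074
finger_force: 59.9
travel [0.0006 0.0009 0.0012] yaw 0.04 | pos [ 0.5583 -0.0922  0.1137] line 104.04 tilt [ 0. -0.] t 20.12 open 0.0074 ff 59.9 F [-0.3 -0.1 -1.5] j7 [ 1.03  0.64 -1.24  1.72  0.64  1.25  1.45]
```

```bash
python3 -m pendant '{"travel":[[0,0,0.001],[0,0,0.002],[0,0,0.002],[0,0,0.002]],"yaw":[0,0,0,0]}' && python3 -m pendant '{"travel":[[0,0,0],[0,0,0],[0,0,0],[0,0,0],[0,0,0],[0,0,0],[0,0,0],[0,0,0],[0,0,0],[0,0,-0.02],[0,0,-0.06],[0,0,-0.11],[0,0,-0.14],[0,0,-0.14],[0,0,-0.14]],"yaw":[0,0,0,0,0,0,0,0,0,0,0,0,0,0,0]}' 100 && python3 go.py .4739 .1349 .22 77.3
```

```text
t: 20.62
position: [0.5584, -0.0922, 0.1125]
tcp_rot: [0.0, -0.122, 0.993, -0.0]
force: [-3.2, -0.3, 7.4]
opening: 0.0073
finger_force: 59.9
t: 22.5
position: [0.558, -0.0923, 0.2515]
tcp_rot: [-0.0, -0.122, 0.992, -0.0]
force: [0.9, -0.6, -0.4]
opening: 0.0871
finger_force: 0.0
travel [0.0264 0.2408 0.0315] yaw 26.74 | pos [ 0.558  -0.0923  0.2515] line 104.04 tilt [-0. -0.] t 22.5 open 0.0871 ff 0.0 F [ 0.9 -0.6 -0.4] j7 [ 1.09  0.53 -1.35  1.55  0.51  1.48  1.53]
```

```bash
python3 -m pendant '{"travel":[[0.003,0.03,0],[0.007,0.065,0],[0.012,0.11,0],[0.017,0.155,0],[0.022,0.2,0],[0.026,0.235,0],[0.026,0.241,0],[0.026,0.241,0],[0.026,0.241,0]],"yaw":[4,8,13,18,23,26.7,26.7,26.7,26.7]}' 100 && python3 go.py .4739 .1349 .0775 77.3
python3 - <<'E'
from meas import *
a,_=grab("side","s6"); b,_=grab("top","t6")
cv2.imwrite("pics/c6.png",np.hstack([a[150:450,200:520],b[150:450,120:440]])[...,::-1])
rect(pts("side","s6",(.125,.145),(.42,.7,-.2,.0)),"gate top"); rect(pts("top","t6",(.12,.145),(.42,.7,-.2,.0)),"gate top")
rect(pts("side","s6",(.083,.098),(.4,.56,.1,.2)),"grip"); rect(pts("top","t6",(.083,.1),(.4,.56,.1,.2)),"grip")
E
```

```text
t: 23.62
position: [0.4748, 0.134, 0.2511]
tcp_rot: [-0.0, 0.111, 0.994, 0.0]
force: [-0.2, -0.5, 0.4]
opening: 0.0872
finger_force: 0.0
travel [0.001  0.0007 0.1736] yaw -0.03 | pos [0.4748 0.134  0.2511] line 77.27 tilt [-0.001  0.   ] t 23.62 open 0.0872 ff 0.0 F [-0.2 -0.5  0.4] j7 [ 0.87  0.26 -1.39  1.73  0.26  1.37  0.79]
gate top 163 c [562.9 -90.1] size [85.2 14.7] ang 15.6 z 0.1319 mean [563.1 -88.9]
gate top 182 c [559.5 -89.8] size [95.5  8.4] ang 14.3 z 0.1336 mean [559.2 -89.4]
grip 194 c [471.6 135.4] size [13.3 70.5] ang 76.5 z 0.0924 mean [471.3 137.3]
grip 0
```

View pics/c6.png

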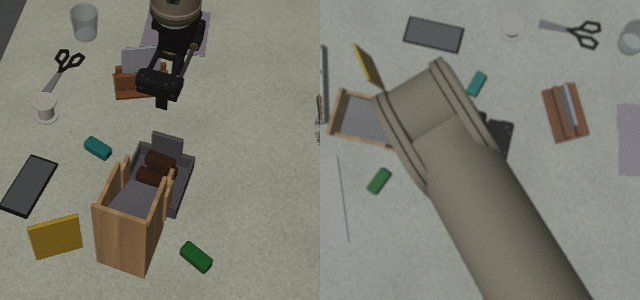

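```bash
python3 -m pendant '{"travel":[[0.001,0.001,0.03],[0.001,0.001,0.06],[0.001,0.001,0.09],[0.001,0.001,0.11],[0.001,0.001,0.11],[0.001,0.001,0.11],[0.001,0.001,0.11],[0.001,0.001,0.11],[0.001,0.001,0.13],[0.001,0.001,0.15],[0.001,0.001,0.163],[0.001,0.001,0.168],[0.001,0.001,0.168]],"yaw":[0,0,0,0,0,0,0,0,0,0,0,0,0]}' 28 && python3 go.py .4739 .1349 .083 77.3
```

```text
t: 25.35
position: [0.4736, 0.1366, 0.0833]
tcp_rot: [-0.0, 0.11, 0.994, 0.0]
force: [1.5, 1.1, 1.3]
opening: 0.0243
finger_force: 0.0
travel [-0.0007 -0.0016  0.0003] yaw 0.07 | pos [0.4736 0.1366 0.0833] line 77.37 tilt [-0.  0.] t 25.35 open 0.0243 ff 0.0 F [1.5 1.1 1.3] j7 [ 0.65  0.46 -1.19  1.93  0.48  1.08  0.61]
```

```bash
python3 -m pendant '{"travel":[[0,-0.001,0],[0,-0.001,0],[0,-0.001,0],[0,-0.001,0],[0,-0.001,0]],"yaw":[0,0,0,0,0]}' 0 60 && python3 -m pendant '{"travel":[[0,0,-0.002],[0,-0.002,-0.003],[0,-0.008,-0.003],[0,-0.017,-0.003],[0,-0.028,-0.003],[0,-0.04,-0.003],[0,-0.052,-0.003],[0,-0.063,-0.003],[0,-0.07,-0.004],[0,-0.072,-0.008],[0,-0.072,-0.016],[0,-0.072,-0.028],[0,-0.072,-0.044],[0,-0.072,-0.062],[0,-0.072,-0.08],[0,-0.072,-0.093],[0,-0.072,-0.1],[0,-0.072,-0.1],[0,-0.072,-0.1]],"yaw":[0,0,0,0,0,0,0,0,0,0,0,0,0,0,0,0,0,0,0]}' && python3 go.py .4832 -.382 .183 87.6
```

```text
t: 25.98
position: [0.4738, 0.1354, 0.0839]
tcp_rot: [0.0, 0.11, 0.994, -0.0]
force: [-0.9, -1.2, 6.4]
opening: 0.0098
finger_force: 60.0
t: 28.35
position: [0.4574, 0.0651, 0.1831]
tcp_rot: [-0.0, 0.11, 0.994, -0.0]
force: [0.6, 0.6, -3.2]
opening: 0.01
finger_force: 60.0
travel [-1.232e-01 -4.305e-01  1.000e-04] yaw -10.26 | pos [0.4574 0.0651 0.1831] line 77.34 tilt [-0.001 -0.   ] t 28.35 open 0.01 ff 60.0 F [ 0.6  0.6 -3.2] j7 [ 1.06  0.22 -1.4   1.89  0.23  1.22  0.94]
```

```bash
python3 -m pendant '{"travel":[[0,0,-0.008],[0,0,-0.022],[0,0,-0.04],[0,-0.002,-0.055],[-0.002,-0.007,-0.065],[-0.005,-0.017,-0.07],[-0.009,-0.032,-0.07],[-0.015,-0.052,-0.07],[-0.022,-0.077,-0.07],[-0.03,-0.105,-0.07],[-0.038,-0.133,-0.07],[-0.046,-0.161,-0.07],[-0.054,-0.189,-0.07],[-0.062,-0.217,-0.07],[-0.07,-0.245,-0.07],[-0.078,-0.273,-0.07],[-0.086,-0.301,-0.07],[-0.094,-0.327,-0.07],[-0.1,-0.349,-0.07],[-0.104,-0.363,-0.07]],"yaw":[0,0,0,0,0,0,0,-0.5,-1,-1.5,-2,-2.5,-3,-3.5,-4,-4.5,-5,-5.5,-6,-6]}' && python3 go.py .4828 -.383 .093 87.6
```

```text
t: 30.85
position: [0.4794, -0.3132, 0.2535]
tcp_rot: [-0.0, 0.059, 0.998, 0.0]
force: [0.1, -0.1, -3.7]
opening: 0.0095
finger_force: 60.0
travel [-0.0115 -0.069   0.1605] yaw -4.32 | pos [ 0.4794 -0.3132  0.2535] line 83.28 tilt [0. 0.] t 30.85 open 0.0095 ff 60.0 F [ 0.1 -0.1 -3.7] j7 [ 1.38  0.42 -1.13  1.54  0.38  1.43  1.68]
```

```bash
python3 -m pendant '{"travel":[[-0.002,-0.012,0],[-0.005,-0.03,0],[-0.008,-0.05,0],[-0.011,-0.064,0.003],[-0.012,-0.069,0.01],[-0.012,-0.069,0.025],[-0.012,-0.069,0.045],[-0.012,-0.069,0.065],[-0.012,-0.069,0.085],[-0.012,-0.069,0.105],[-0.012,-0.069,0.125],[-0.012,-0.069,0.14],[-0.012,-0.069,0.15],[-0.012,-0.069,0.156],[-0.012,-0.069,0.16],[-0.012,-0.069,0.162],[-0.012,-0.069,0.162]],"yaw":[0,-1,-2,-3,-4,-4.3,-4.3,-4.3,-4.3,-4.3,-4.3,-4.3,-4.3,-4.3,-4.3,-4.3,-4.3]}' && python3 go.py .4828 -.383 .0865 87.6
```

```text
t: 32.98
position: [0.4837, -0.3818, 0.0918]
tcp_rot: [0.0, 0.021, 1.0, -0.0]
force: [0.5, -0.7, -2.3]
opening: 0.0097
finger_force: 60.0
travel [ 0.0008 -0.0013  0.0053] yaw 0.04 | pos [ 0.4837 -0.3818  0.0918] line 87.64 tilt [ 0. -0.] t 32.98 open 0.0097 ff 60.0 F [ 0.5 -0.7 -2.3] j7 [ 1.33  0.65 -1.    1.61  0.58  1.21  1.74]
```

```bash
python3 -m pendant '{"travel":[[0,0,0.002],[0,0,0.003],[0,0,0.004],[0,0,0.005],[0,0,0.006],[0,0,0.006]],"yaw":[0,0,0,0,0,0]}'
```

```text
t: 33.72
position: [0.4837, -0.3818, 0.087]
tcp_rot: [-0.0, 0.021, 1.0, -0.0]
force: [-6.2, 1.8, 11.0]
opening: 0.0096
finger_force: 60.0
```

```bash
python3 -m pendant '{"travel":[[0,0,0],[0,0,0],[0,0,0],[0,0,0],[0,0,-0.02],[0,0,-0.06],[0,0,-0.11],[0,0,-0.15],[0,0,-0.16],[0,0,-0.16]],"yaw":[0,0,0,0,0,0,0,0,0,0]}' 28 && python3 -m pendant '{"travel":[[0.04,-0.04,0],[0.08,-0.08,0],[0.12,-0.12,0],[0.15,-0.16,0],[0.15,-0.18,0],[0.15,-0.18,0]],"yaw":[0,0,0,0,0,0]}'
python3 - <<'E'
from meas import *
a,_=grab("side","s7"); b,_=grab("top","t7")
cv2.imwrite("pics/c7.png",np.hstack([a[100:400,220:520],b[150:450,300:600]])[...,::-1])
T=(.25,.6,-.5,-.15)
for n,f in(("top","t7"),("side","s7")):
    rect(pts(n,f,(.036,.048),T),n+" rim+"); rect(pts(n,f,(.086,.1),T),n+" grip"); rect(pts(n,f,(.12,.145),(.42,.7,-.2,.0)),n+" gate top")
E
```

```text
t: 34.98
position: [0.4838, -0.3816, 0.2465]
tcp_rot: [0.0, 0.021, 1.0, -0.001]
force: [-0.6, 0.3, 0.4]
opening: 0.0246
finger_force: 0.0
t: 35.72
position: [0.3251, -0.556, 0.2437]
tcp_rot: [-0.0, 0.022, 1.0, 0.001]
force: [0.2, 1.5, 0.1]
opening: 0.0242
finger_force: 0.0
top rim+ 642 c [ 486.  -314.9] size [141.5 130.4] ang 88.0 z 0.0439 mean [ 487.8 -315.3]
top grip 174 c [ 483.4 -379. ] size [12.4 70. ] ang 87.9 z 0.0957 mean [ 483.9 -377.9]
top gate top 188 c [559.9 -89.9] size [96.1  8.7] ang 14.3 z 0.1335 mean [559.2 -89.2]
side rim+ 486 c [ 483.8 -317.6] size [151.9 129.9] ang 87.7 z 0.0429 mean [ 484.5 -304.9]
side grip 124 c [ 481.  -380.2] size [19.  69.9] ang 89.3 z 0.0939 mean [ 480.3 -379. ]
side gate top 247 c [557.5 -90.9] size [95.1 14.3] ang 14.3 z 0.1299 mean [557.5 -90.1]
```

View pics/c7.png

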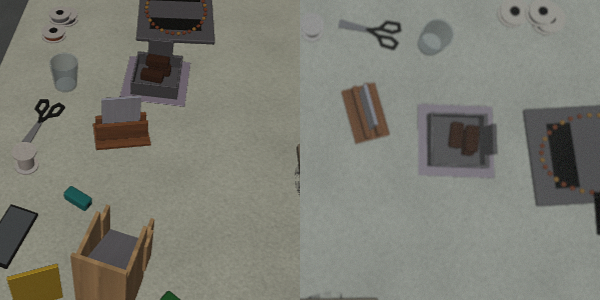

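The tray stands on the middle of the mat at crop (458,140) with the beads in it. The gate is upright in the rack at (370,105), and the arm is clear.

```bash
python3 -c "
from station import *
print(job_done())"
```

```text
the job is handed in; nothing more can be done
None
```

I handed the job in at about 36 s of the 72 s allowed: the tray is back on the middle of the mat with all three beads in it, the gate is upright in the rack slot, and I moved nothing else; the hand-in returned no verdict, so this rests on my last camera check.

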